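# Right the knurled hub collar and hold it home on the spring-loaded spindle

### The job

The knurled hub collar has toppled onto its side on the bench. Set it upright over the stand's spindle, knurled end up, then press it down against the spring plate and turn it until the hidden keyway inside drops over the spindle's cross pin, and push it fully home. Finish while still holding it pushed home (the spring lifts it off again if you let go), and leave the wheel, the jar and the parts tray where they are.

Things in the scene. Friction and masses are not known exactly. Their poses are not given: they have to be found in the camera images.
- collar_mid (a point): Centre of the loose hub collar: a through-bored cylinder 54 mm across (12 facets, fine knurling), 46 mm long, about 0.18 kg. Its z axis is the collar's axis, pointing from the plain blue skirt end to the silver knurled top end. At the start it lies on its side (axis level, 27 mm above the table), top facing back to the robot or to its right; stood on the unpressed plate its centre is 67 mm up.
- collar_skirt (a point): Centre of the collar's skirt end (z as for collar_mid). The skirt mouth is 44 mm wide and 14 mm deep; behind it is a ledge with the 23 mm bore and a cross-shaped keyway: four slots 90 degrees apart, 10 mm wide, 10 mm deep, hidden once on the spindle. So at most a quarter turn, either way, brings a slot over the pin. The top end has only the 23 mm bore.
- stand_axis (a point): Point on the spindle's axis, 44 mm above the table (top of the unpressed spring plate); z is up. The stand is fixed: dark base 130 x 110 x 16 mm, upright steel spindle 20 mm thick, narrowing from 78 mm above the table to a 10 mm wide nose at 92 mm.
- stand_pin (a point): Middle of the cross pin, on the spindle's axis 51 mm above the table: a level steel pin 6 mm thick, 38 mm long through the spindle. Its direction differs each time and is not given by this pose. The collar lands on the pin when pressed 4 mm from the unpressed plate height, unless a slot faces it; with a slot over the pin it goes 10 mm further: fully home, 14 mm pressed.
- plate (a joint): How far the spring plate (brass ring, 62 mm wide, round the spindle, under the collar's skirt) is pressed down, in m: 0 unpressed, about 0.004 when the collar is pressed onto the pin, 0.014 when the collar is fully home. The spring pushes up with about 3 N at 0, 5 N at 0.004 and 10 N at 0.014.
- wheel_mid (a point): Centre of a bystander: a black rubber model-car wheel lying flat, 96 mm across, 40 mm high. Leave it alone.
- oil_jar_mid (a point): Centre of a bystander: a yellow jar with a red cap, 48 mm across, 75 mm high. Leave it alone.
- parts_tray_mid (a point): Centre of a bystander: a grey open parts tray 100 x 140 x 30 mm. Leave it alone.
Not all that is in view belongs to the job. Of the things that look like the part that bears collar_mid, take the one that is farthest from the robot's base at the start.

How it is judged:
On the way:
1. the collar stands upright, knurled end up, threaded over the spindle (angle between collar_mid's own z axis and vertical below 0.2 rad and horizontal distance between collar_mid and stand_axis below 0.008 m and z of collar_mid in the frame of stand_axis below 0.04 m), for 0.1 s.
At the end, for the whole second after the job is handed in: The collar is upright (within 7 degrees) on the spindle's axis (within 5 mm), its keyway over the pin and within 3 mm of fully home (plate pressed more than 11 mm), still, and the fingers still hold or press it with more than 3 N; wheel, jar and tray are within 30 mm of where they started (angle between collar_mid's own z axis and vertical below 0.12 rad and horizontal distance between collar_mid and stand_axis below 0.005 m and z of collar_mid in the frame of stand_axis below 0.012 m and value of joint plate above 0.011 m and contact force between the fingers and collar above 3 N and linear speed of collar below 0.02 m/s and distance of each of wheel_mid, oil_jar_mid, parts_tray_mid from where it was at the start of the episode below 0.03 m); the arm keeps its last pose, push and grip.
It fails at once if a bystander was knocked away (distance of any of wheel_mid, oil_jar_mid, parts_tray_mid from where it was at the start of the episode above 0.05 m).
It also fails if it takes over 72 s, if anything falls off the work surface, if the arm or the gripper's body presses on something with over 40 N, if the wrist force passes 120 N, or if a joint passes its speed limit or range.

### The arm

A 6-joint arm with a two-finger parallel gripper is mounted at the origin on the work surface. World frame = base frame: x ahead of the robot, y to its left, z up, the work surface at z = 0. Lengths are in m, angles in rad, forces in N, time in s.
With the tool pointing down it reaches from about 0.4 to 0.925 m from the base axis. Payload 12.5 kg.
Tool frame: the origin (TCP) lies midway between the tips of the shut fingers; the grasp point (between the pads) lies 19 mm behind it; z points along the fingers, y is the direction in which the jaws open and shut (so a half turn about z gives the same grasp; the last joint's range is limited). The gripper opens to 95 mm and grips with 3 to 60 N. Pads are 20 mm wide; open, the fingers measure 119 mm over their backs; the gripper's body (75 mm by 180 mm) begins 59 mm behind the grasp point.
Start: joints at [-1.255, 0.491, 1.559, -0, 1.092, -0.106], TCP at [0.256, -0.57, 0.192] pointing down, gripper open.
Joint ranges: [-3.1, 3.1], [-0.84, 2.19], [0.05, 2.79], [-1.13, 4.28], [0.06, 2.93], [-2.69, 2.69]. Speed limits (rad/s): [2.22, 2.22, 2.79, 3.14, 3.14, 3.14].

### API

Orientations are given as [roll, pitch, yaw] about the fixed x, y, z axes, in that order (R = Rz(yaw) Ry(pitch) Rx(roll)).
In Python, from workcell import ctrl gives the robot as it stands. The module is installed in compiled form; this text tells all that it offers.
- The arm moves only by the tool apply_moves, never from a script. Its argument "rows" is a list of rows, each an object of numbers: "dx", "dy", "dz": the shift along the tool's x, y, z each as a share of 0.02 m, from -1 to 1; "wx", "wy", "wz": the turn, a rotation vector about the tool's x, y, z each as a share of 4 degrees, from -1 to 1. A call has 1 to 20 rows; each row shifts and turns the pose as measured when the row begins, along the tool's axes as they then stand; what a row does not reach is not made up. A row lasts 1/8 s, in which the tool goes at most 62.5 mm and 10.7 degrees, less where a joint would pass 70% of its speed; a pose out of reach is approached as far as the arm can. A call with a number of a shift or a turn outside -1 to 1 is refused whole. A call with a gripper value outside its range is refused whole. "hand" is the gripper command: -1 is fully open, 1 is shut, values between are in proportion, set as the call begins (left out, the last holds). The fingers move at their own pace and stop on an object; "squeeze" is the grip in N (left out, the last holds). Time passes only in rows, so rows that do not move let the fingers close. It gives the time, the measured TCP pose, the force and the opening at its end, in the units of the state.
- ctrl.state(): the state, without advancing time (a new reading comes with each control period).
- ctrl.camera(name): name is "scene" or "side" or "wrist"; returns (picture, depth): 480x640x3 uint8, red, green, blue; 480x640 float32, m along the optical axis (not along the pixel's ray), 0 where there is no reading.
- ctrl.camera_model(name): a dict with "camera_matrix" (3x3 intrinsics, pixels), "R" (3x3) and "t" (3): a world point X has camera coordinates R X + t. Camera axes: x right, y down, z forward; pixel columns grow to the right and rows downward; lengths in m; the calibration is good to about 2 mm. A picture is of the moment at which its call begins: read the wrist's pose just before it. camera_model takes no time and is no camera call; for the wrist camera it gives the pose at the moment of the call.
- ctrl.finish_job(): hands the job in, once; it reports no verdict.
The state is a dict: "time": time; "joint_pos": joint angles; "dq": joint speeds; "effort": joint torques, N m; "ee_pos": TCP position; "ee_rot": TCP orientation; "ft_force": force on the tool from outside, world axes, zero at the start; "moment": the same for the moment, N m; "gripper_width": opening from 0.0 (shut) to 1.0 (fully open).
Only numpy, scipy, OpenCV 4.12 (cv2) and the standard library are available. Lean on these libraries where they do the work, as an engineer would, in place of code of your own. Each camera call takes 0.05 s, during which the arm holds its last target. There are 200 camera calls.

## Working session

There is one attempt and no reset: what is moved stays moved. The work goes in short steps, Python scripts to look and compute and a tool call to move; the robot and the scene stay as the last step left them, time stands still between calls to the robot, and variables do not carry over. Pictures are saved under pics/ and viewed, about 8 in all and at most 12, crops included, and the job is handed in when it is done.

Besides the shell and the picture viewer there is one more tool, called after "Call:" as name(argument=value, ...) on one line, values as JSON. apply_moves: Moves the arm, as the interface text tells. Its arguments: {"type":"object","properties":{"rows":{"type":"array","items":{"type":"object","properties":{"dx":{"type":"number"},"dy":{"type":"number"},"dz":{"type":"number"},"wx":{"type":"number"},"wy":{"type":"number"},"wz":{"type":"number"}}}},"hand":{"type":"number"},"squeeze":{"type":"number"}},"required":["rows"]}

```bash
mkdir -p pics; cat > h.py <<'E'
import numpy as np, cv2
from workcell import ctrl
def snap(n):
    m=ctrl.camera_model(n); p,d=ctrl.camera(n); return p,d,m
def save(p,f): cv2.imwrite('pics/'+f,cv2.cvtColor(p,cv2.COLOR_RGB2BGR))
def cloud(d,m):
    K=np.array(m['camera_matrix']);R=np.array(m['R']);t=np.array(m['t'])
    v,u=np.mgrid[:480,:640]
    c=np.stack([(u-K[0,2])/K[0,0]*d,(v-K[1,2])/K[1,1]*d,d],-1)
    return (c-t)@R
E
python3 - <<'E'
from h import *
for n in ['scene','side']:
    p,d,m=snap(n); save(p,n+'0.png'); np.savez(n+'0.npz',p=p,d=d,X=cloud(d,m)); print(n,m,(d==0).mean())
print(ctrl.state())
E
```

```text
scene {'camera_matrix': array([[557.71105561,   0.        , 310.10456857],
       [  0.        , 557.71105561, 240.54279752],
       [  0.        ,   0.        ,   1.        ]]), 'R': array([[ 0.2255663 ,  0.97411406, -0.01488785],
       [ 0.57101154, -0.14457445, -0.80811141],
       [-0.78934508,  0.17378157, -0.58884149]]), 't': array([-0.06697775, -0.21894558,  1.55000908])} 0.012659505208333333
side {'camera_matrix': array([[573.43860335,   0.        , 315.60981716],
       [  0.        , 573.43860335, 242.50848059],
       [  0.        ,   0.        ,   1.        ]]), 'R': array([[-0.66639042, -0.74540746,  0.01707406],
       [-0.58681781,  0.51021008, -0.62875315],
       [ 0.45996593, -0.42901444, -0.77741749]]), 't': array([0.25962436, 0.34580714, 0.98426339])} 0.003974609375
{'time': 0.1, 'joint_pos': array([-1.25459297e+00,  4.91445331e-01,  1.55937270e+00, -1.88338879e-05,
        1.09171488e+00, -1.05583782e-01]), 'dq': array([ 0.00035475, -0.00071595, -0.00099534, -0.00028578,  0.00087492,
       -0.0005184 ]), 'effort': array([ 1.32932695e-03, -6.13623333e+01, -2.58605236e+01,  6.93635107e-02,
        4.69677988e-02, -3.72705335e-05]), 'ee_pos': array([ 0.25582223, -0.56998968,  0.19165916]), 'ee_rot': array([-3.14065587e+00, -8.24794992e-05,  4.21795789e-01]), 'ft_force': array([0.477489  , 0.47054155, 0.02910114]), 'moment': array([ 0.02797617, -0.02294759, -0.02009576]), 'gripper_width': 0.994654612137161}
```

View pics/scene0.png

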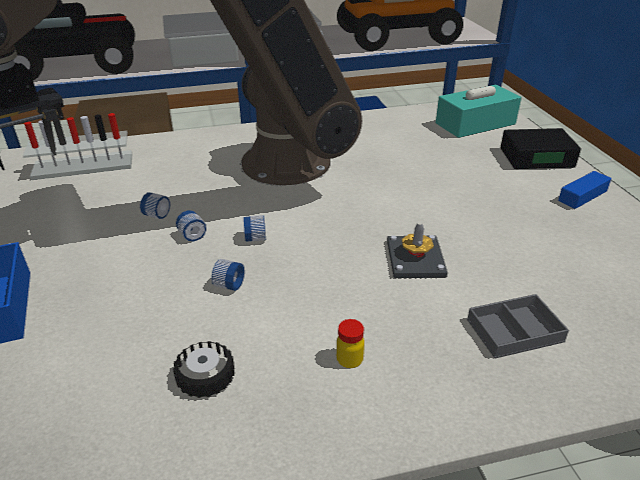

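View pics/side0.png

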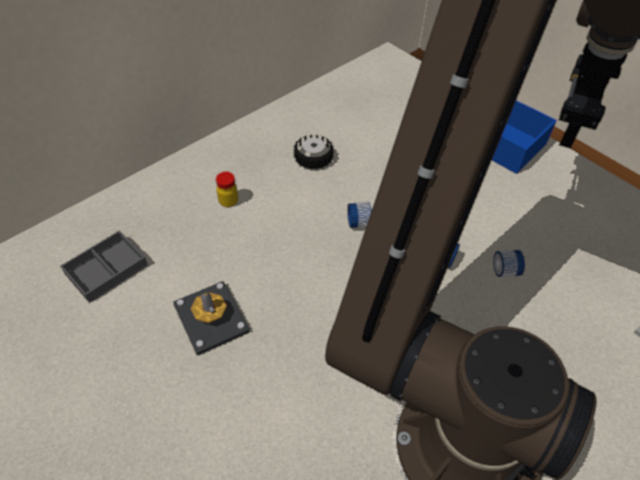

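Scene: four look-alike collars at about (155,205), (191,226), (255,228) and (228,275). Stand is at (417,255) with the wheel, jar and tray in front. I'll compute their distances from the base and crop the candidates.

```bash
cat > a.py <<'E'
from h import *
z=np.load('scene0.npz');p,X=z['p'],z['X']
for (u,v) in [(155,205),(191,226),(255,228),(228,275)]:
    P=X[v-26:v+26,u-26:u+26].reshape(-1,3);c=p[v-26:v+26,u-26:u+26].reshape(-1,3).astype(int)
    k=(P[:,2]>.012)&(P[:,2]<.07)&(np.hypot(*(P[:,:2]-X[v,u,:2]).T)<.06)
    P=P[k];c=c[k];bl=(c[:,2]-c[:,0]>50)
    print((u,v),'n',k.sum(),'mid',np.round((P.min(0)+P.max(0))/2,4),'r',round(np.hypot(*P.mean(0)[:2]),3),'min',P.min(0).round(3),'max',P.max(0).round(3),'blue',P[bl].mean(0).round(4),bl.sum(),'silver',P[~bl].mean(0).round(4))
    top=P[P[:,2]>np.percentile(P[:,2],97)-.006]
    w,V=np.linalg.eigh(np.cov(top[:,:2].T));print('  top',top.mean(0).round(4),'pca',V[:,1].round(3),np.degrees(np.arctan2(V[1,1],V[0,1])).round(1),np.sqrt(w).round(4))
# stand: yellow plate & spindle
s=z;Y=(p[...,0]>150)&(p[...,2]<90)&(p[...,1]>100);Y[:200]=0;Y[300:]=0;Y[:,:380]=0
P=X[Y];P=P[abs(P[:,2]-.044)<.006];print('plate',len(P),(P.min(0)+P.max(0))/2,P.min(0),P.max(0))
st=X[215:285,380:455].reshape(-1,3);sp=st[(st[:,2]>.06)&(st[:,2]<.1)];print('spindle',len(sp),sp.min(0),sp.max(0),sp.mean(0))
b=st[abs(st[:,2]-.016)<.004];print('base',cv2.minAreaRect(b[:,:2].astype(np.float32)))
z2=np.load('side0.npz');p2,X2=z2['p'],z2['X'];st=X2[270:360,165:260].reshape(-1,3)
sp=st[(st[:,2]>.06)&(st[:,2]<.1)];print('side spindle',len(sp),sp.min(0),sp.max(0),sp.mean(0))
b=st[abs(st[:,2]-.016)<.004];print('base',cv2.minAreaRect(b[:,:2].astype(np.float32)))
pl=st[abs(st[:,2]-.044)<.004];print('plate',cv2.minEnclosingCircle(pl[:,:2].astype(np.float32)))
c1=cv2.resize(p[180:300,130:290],(640,480),interpolation=cv2.INTER_CUBIC)
save(c1,'crop1.png')
E
python3 a.py
```

```text
(155, 205) n 564 mid [ 0.1944 -0.352   0.034 ] r 0.403 min [ 0.167 -0.386  0.012] max [ 0.222 -0.318  0.056] blue [ 0.1915 -0.3711  0.0397] 24 silver [ 0.1963 -0.3515  0.0366]
  top [ 0.1875 -0.3521  0.0519] pca [0.581 0.814] 54.5 [0.0086 0.0143]
(191, 226) n 615 mid [ 0.2931 -0.274   0.0347] r 0.408 min [ 0.262 -0.307  0.012] max [ 0.324 -0.241  0.057] blue [ 0.2944 -0.2777  0.0454] 120 silver [ 0.304  -0.2734  0.0352]
  top [ 0.2944 -0.275   0.0519] pca [-0.91  -0.414] -155.5 [0.009  0.0147]
(255, 228) n 500 mid [ 0.3451 -0.1371  0.0345] r 0.38 min [ 0.322 -0.162  0.012] max [ 0.368 -0.113  0.057] blue [ 0.3514 -0.1476  0.0441] 152 silver [ 0.3553 -0.1334  0.0375]
  top [ 0.3421 -0.1354  0.0522] pca [0.083 0.997] 85.3 [0.0081 0.0132]
(228, 275) n 719 mid [ 0.4911 -0.2113  0.0347] r 0.54 min [ 0.462 -0.245  0.012] max [ 0.52  -0.178  0.057] blue [ 0.499  -0.2055  0.0421] 247 silver [ 0.4935 -0.2187  0.0373]
  top [ 0.4889 -0.2122  0.0521] pca [0.543 0.84 ] 57.1 [0.0086 0.0135]
plate 249 [0.49547468 0.18474883 0.04345458] [0.46378901 0.15272288 0.0392714 ] [0.52716035 0.21677479 0.04763777]
spindle 122 [0.49173075 0.17410584 0.06002977] [0.50901859 0.19306328 0.09180492] [0.50186579 0.18211422 0.07482516]
base ((0.49844157695770264, 0.18409118056297302), (0.10997875779867172, 0.1319395750761032), 76.75453186035156)
side spindle 120 [0.48333335 0.17624274 0.0604284 ] [0.50166398 0.1945737  0.09112999] [0.48894913 0.18664131 0.07611433]
base ((0.49340835213661194, 0.1845916360616684), (0.10962304472923279, 0.13247695565223694), 76.70610809326172)
plate ((0.4948005974292755, 0.1843625009059906), 0.034701522439718246)
```

View pics/crop1.png

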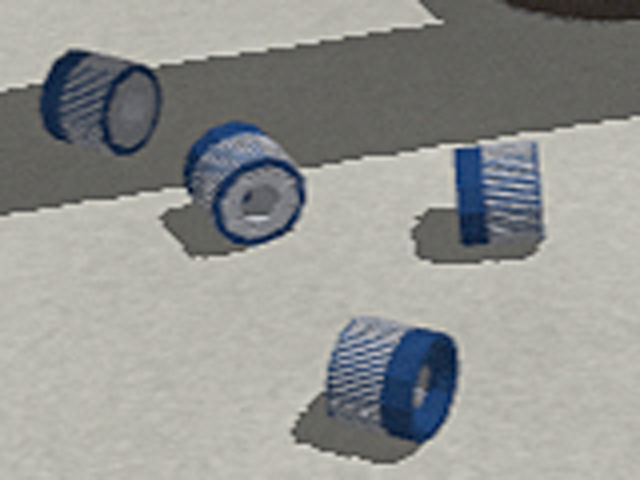

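The collar at scene pixel (228,275), r = 0.54 m, is clearly the farthest; the others are at 0.38 to 0.41 m. The crop confirms it: solid blue skirt facing away and left, knurled top facing the robot and right. I'll move above it and look with the wrist camera.

Call:
apply_moves(rows=[{"dx": 0.98, "dy": -0.66, "dz": -0.2}, {"dx": 0.98, "dy": -0.66, "dz": -0.2}, {"dx": 0.98, "dy": -0.66, "dz": -0.2}, {"dx": 0.98, "dy": -0.66, "dz": -0.2}, {"dx": 0.98, "dy": -0.66, "dz": -0.2}, {"dx": 0.98, "dy": -0.66, "dz": -0.2}, {"dx": 0.98, "dy": -0.66, "dz": -0.2}, {"dx": 0.98, "dy": -0.66, "dz": -0.2}, {"dx": 0.98, "dy": -0.66, "dz": -0.2}, {"dx": 0.98, "dy": -0.66, "dz": -0.2}, {"dx": 0.98, "dy": -0.66, "dz": -0.2}, {"dx": 0.98, "dy": -0.66, "dz": -0.2}, {"wz": -1}, {"wz": -1}, {"wz": -1}, {"wz": -1}, {"wz": -1}, {"wz": -1}, {"wz": -1}, {"wz": -1}], hand=-1, squeeze=40)

```text
$.rows[0]: bad value
```

```bash
python3 - <<'E'
from h import *
p,d,m=snap('wrist'); save(p,'w1.png'); X=cloud(d,m);np.savez('w1.npz',p=p,d=d,X=X);
s=ctrl.state();print(s['time'],s['ee_pos'],s['ee_rot'],s['joint_pos']); print(m['R'],-m['R'].T@m['t'])
E
```

```text
0.15 [ 0.25583716 -0.57000851  0.19170994] [-3.14075279e+00 -6.93088172e-05  4.21815510e-01] [-1.25457819e+00  4.91389834e-01  1.55932537e+00 -2.20862345e-05
  1.09171994e+00 -1.05587213e-01]
[[ 0.4087704  -0.91263587 -0.00159129]
 [-0.87240288 -0.39126083  0.29296446]
 [-0.26799249 -0.11836695 -0.95612201]] [ 0.33251769 -0.53682241  0.3851642 ]
```

View pics/w1.png

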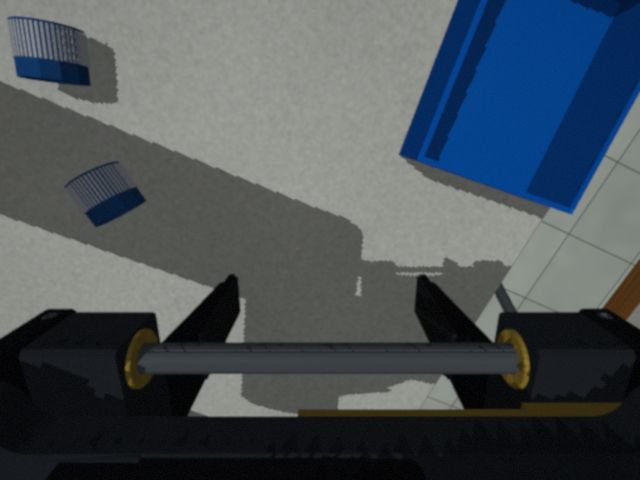

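The wrist image shows the arm still at its start: the move was refused, probably because every row needs all six numbers. Two other collars are at (48,50) and (105,193).

Call:
apply_moves(rows=[{"dx": 0.98, "dy": -0.66, "dz": -0.2, "wx": 0, "wy": 0, "wz": 0}, {"dx": 0.98, "dy": -0.66, "dz": -0.2, "wx": 0, "wy": 0, "wz": 0}, {"dx": 0.98, "dy": -0.66, "dz": -0.2, "wx": 0, "wy": 0, "wz": 0}, {"dx": 0.98, "dy": -0.66, "dz": -0.2, "wx": 0, "wy": 0, "wz": 0}, {"dx": 0.98, "dy": -0.66, "dz": -0.2, "wx": 0, "wy": 0, "wz": 0}, {"dx": 0.98, "dy": -0.66, "dz": -0.2, "wx": 0, "wy": 0, "wz": 0}, {"dx": 0.98, "dy": -0.66, "dz": -0.2, "wx": 0, "wy": 0, "wz": 0}, {"dx": 0.98, "dy": -0.66, "dz": -0.2, "wx": 0, "wy": 0, "wz": 0}, {"dx": 0.98, "dy": -0.66, "dz": -0.2, "wx": 0, "wy": 0, "wz": 0}, {"dx": 0.98, "dy": -0.66, "dz": -0.2, "wx": 0, "wy": 0, "wz": 0}, {"dx": 0.98, "dy": -0.66, "dz": -0.2, "wx": 0, "wy": 0, "wz": 0}, {"dx": 0.98, "dy": -0.66, "dz": -0.2, "wx": 0, "wy": 0, "wz": 0}, {"dx": 0, "dy": 0, "dz": 0, "wx": 0, "wy": 0, "wz": -1}, {"dx": 0, "dy": 0, "dz": 0, "wx": 0, "wy": 0, "wz": -1}, {"dx": 0, "dy": 0, "dz": 0, "wx": 0, "wy": 0, "wz": -1}, {"dx": 0, "dy": 0, "dz": 0, "wx": 0, "wy": 0, "wz": -1}, {"dx": 0, "dy": 0, "dz": 0, "wx": 0, "wy": 0, "wz": -1}, {"dx": 0, "dy": 0, "dz": 0, "wx": 0, "wy": 0, "wz": -1}, {"dx": 0, "dy": 0, "dz": 0, "wx": 0, "wy": 0, "wz": -1}, {"dx": 0, "dy": 0, "dz": 0, "wx": 0, "wy": 0, "wz": -1}], hand=-1, squeeze=40)

```text
time: 2.65
ee_pos: [0.4179, -0.2972, 0.2482]
ee_rot: [3.135, -0.0, 1.011]
ft_force: [0.2, 0.1, 0.0]
gripper_width: 0.999
```

```bash
cat > col.py <<'E'
from h import *
# measure collar from wrist picture: nearby points above table
p,d,m=snap('wrist'); X=cloud(d,m);np.savez('w2.npz',p=p,d=d,X=X)
s=ctrl.state()
k=(X[...,2]>.025)&(X[...,2]<.062)&(np.hypot(X[...,0]-.489,X[...,1]+.212)<.055)&(d>0)
P=X[k]; c=p[k].astype(int)
r=cv2.minAreaRect(P[:,:2].astype(np.float32)); print('n',len(P),'rect',r,'zmax',np.percentile(P[:,2],98))
bl=(c[:,2]-c[:,0]>60)&(c[:,0]<70); print('blue',P[bl].mean(0),'rest',P[~bl].mean(0))
top=P[P[:,2]>np.percentile(P[:,2],98)-.004]; r2=cv2.minAreaRect(top[:,:2].astype(np.float32)); print('top rect',r2)
print(s['time'],s['ee_pos'],s['ee_rot'],s['joint_pos'])
v,u=np.nonzero(k);print(u.min(),u.max(),v.min(),v.max());save(p,'w2.png')
E
python3 col.py
```

```text
n 2318 rect ((0.48499515652656555, -0.21164187788963318), (0.046044811606407166, 0.056426018476486206), 56.27572250366211) zmax 0.056679602422610734
blue [ 0.49256668 -0.19909811  0.05279294] rest [ 0.48260427 -0.21452682  0.04942239]
top rect ((0.4849165678024292, -0.2114105373620987), (0.045422643423080444, 0.030556242913007736), 57.17499923706055)
2.7 [ 0.41785188 -0.29716778  0.24827154] [ 3.13519096e+00 -2.14638362e-04  1.01423212e+00] [-7.47896611e-01  2.70016987e-01  1.75655768e+00  1.59537020e-03
  1.10877443e+00 -1.92038411e-01]
310 361 84 131
```

View pics/w2.png

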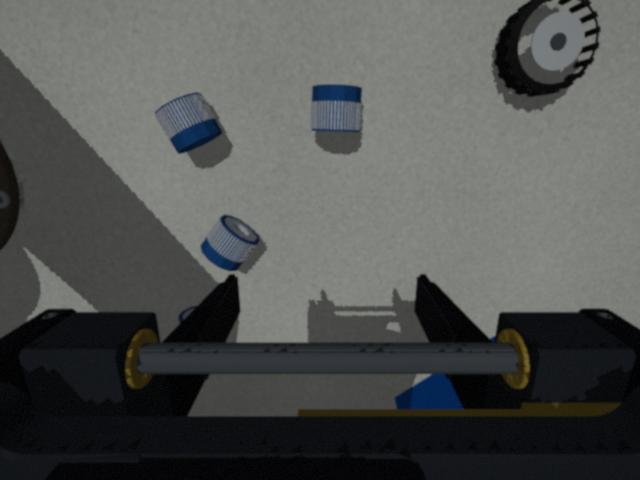

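The target collar is at wrist pixel (337,108), centre (0.485,-0.2115), axis heading about 57°. I'll tilt by 40° so that standing it upright later leaves the tool pointing downward.

```bash
cat > go.py <<'E'
import sys
from h import *
from scipy.spatial.transform import Rotation as Ro
s=ctrl.state(); R=Ro.from_euler('xyz',s['ee_rot']).as_matrix()
print('t',round(s['time'],2),'pos',s['ee_pos'].round(4),'F',s['ft_force'].round(1),'w',round(s['gripper_width'],3),'j',s['joint_pos'].round(2))
print('tool x',R[:,0].round(3),'y',R[:,1].round(3),'z',R[:,2].round(3))
if len(sys.argv)>3:
    g=np.array([float(a) for a in sys.argv[1:4]])  # target of point at -0.019 (grasp point)
    off=float(sys.argv[4]) if len(sys.argv)>4 else .019
    e=R.T@(g-(s['ee_pos']-off*R[:,2])); print('tool-frame shift mm',(e*1000).round(1))
E
echo
```

Call:
apply_moves(rows=[{"dx": 0, "dy": 0, "dz": 0, "wx": 0, "wy": 1, "wz": 0.2}, {"dx": 0, "dy": 0, "dz": 0, "wx": 0, "wy": 1, "wz": 0}, {"dx": 0, "dy": 0, "dz": 0, "wx": 0, "wy": 1, "wz": 0}, {"dx": 0, "dy": 0, "dz": 0, "wx": 0, "wy": 1, "wz": 0}, {"dx": 0, "dy": 0, "dz": 0, "wx": 0, "wy": 1, "wz": 0}, {"dx": 0, "dy": 0, "dz": 0, "wx": 0, "wy": 1, "wz": 0}, {"dx": 0, "dy": 0, "dz": 0, "wx": 0, "wy": 1, "wz": 0}, {"dx": 0, "dy": 0, "dz": 0, "wx": 0, "wy": 1, "wz": 0}, {"dx": 0, "dy": 0, "dz": 0, "wx": 0, "wy": 1, "wz": 0}, {"dx": 0, "dy": 0, "dz": 0, "wx": 0, "wy": 1, "wz": 0}, {"dx": 0, "dy": 0, "dz": 0, "wx": 0, "wy": 0, "wz": 0}])

```text
time: 4.08
ee_pos: [0.4209, -0.2866, 0.2521]
ee_rot: [3.138, -0.719, 0.998]
ft_force: [-0.4, 0.1, 0.1]
gripper_width: 0.999
```

```bash
python3 go.py .482 -.216 .027
```

```text
t 4.08 pos [ 0.4209 -0.2866  0.2521] F [-0.4  0.1  0.1] w 0.999 j [-1.08  0.4   1.76  0.62  1.42 -0.74]
tool x [0.408 0.632 0.659] y [ 0.839 -0.544  0.002] z [ 0.36   0.552 -0.752]
tool-frame shift mm [-78.7  12.3 249.3]
```

Call:
apply_moves(rows=[{"dx": -0.5, "dy": 0.08, "dz": 0.9, "wx": 0, "wy": 0, "wz": 0}, {"dx": -0.5, "dy": 0.08, "dz": 0.9, "wx": 0, "wy": 0, "wz": 0}, {"dx": -0.5, "dy": 0.08, "dz": 0.9, "wx": 0, "wy": 0, "wz": 0}, {"dx": -0.5, "dy": 0.08, "dz": 0.9, "wx": 0, "wy": 0, "wz": 0}, {"dx": -0.5, "dy": 0.08, "dz": 0.9, "wx": 0, "wy": 0, "wz": 0}, {"dx": -0.5, "dy": 0.08, "dz": 0.9, "wx": 0, "wy": 0, "wz": 0}, {"dx": -0.5, "dy": 0.08, "dz": 0.9, "wx": 0, "wy": 0, "wz": 0}, {"dx": -0.5, "dy": 0.08, "dz": 0.9, "wx": 0, "wy": 0, "wz": 0}, {"dx": 0, "dy": 0, "dz": 0, "wx": 0, "wy": 0, "wz": 0}])

```text
time: 5.2
ee_pos: [0.454, -0.2605, 0.0902]
ee_rot: [3.138, -0.699, 1.002]
ft_force: [-0.6, 0.6, 0.0]
gripper_width: 1.002
```

```bash
python3 go.py .482 -.216 .027; python3 col.py
```

```text
t 5.2 pos [ 0.454  -0.2605  0.0902] F [-0.6  0.6  0. ] w 1.002 j [-0.99  0.62  1.91  0.73  1.08 -0.93]
tool x [0.412 0.645 0.644] y [ 0.841 -0.541  0.003] z [ 0.35   0.54  -0.765]
tool-frame shift mm [ -0.5  -0.7 101.2]
n 4168 rect ((0.4852405786514282, -0.21224865317344666), (0.04708966612815857, 0.05610410496592522), 56.19042205810547) zmax 0.05663134110732457
blue [ 0.4911091  -0.19932632  0.05345623] rest [ 0.4815596  -0.21837142  0.04857297]
top rect ((0.4845438301563263, -0.21172958612442017), (0.0469733327627182, 0.03160877898335457), 57.75306701660156)
5.25 [ 0.4541747  -0.26085353  0.0909136 ] [ 3.1360481  -0.69888607  1.00287636] [-0.99507357  0.615987    1.90480533  0.72914487  1.08082031 -0.93095463]
291 360 192 260
```

Confirmed. Advance 100 mm along the tool axis.

Call:
apply_moves(rows=[{"dx": -0.02, "dy": -0.02, "dz": 0.8, "wx": 0, "wy": 0, "wz": 0}, {"dx": 0, "dy": 0, "dz": 0.8, "wx": 0, "wy": 0, "wz": 0}, {"dx": 0, "dy": 0, "dz": 0.8, "wx": 0, "wy": 0, "wz": 0}, {"dx": 0, "dy": 0, "dz": 0.8, "wx": 0, "wy": 0, "wz": 0}, {"dx": 0, "dy": 0, "dz": 0.7, "wx": 0, "wy": 0, "wz": 0}, {"dx": 0, "dy": 0, "dz": 0.5, "wx": 0, "wy": 0, "wz": 0}, {"dx": 0, "dy": 0, "dz": 0, "wx": 0, "wy": 0, "wz": 0}])

```text
time: 6.12
ee_pos: [0.487, -0.2099, 0.0197]
ee_rot: [3.135, -0.697, 1.004]
ft_force: [0.4, -0.2, -0.1]
gripper_width: 1.003
```

```bash
python3 go.py .482 -.216 .027
```

```text
t 6.12 pos [ 0.487  -0.2099  0.0197] F [ 0.4 -0.2 -0.1] w 1.003 j [-0.89  0.73  1.97  0.88  0.92 -1.04]
tool x [0.412 0.647 0.642] y [ 0.841 -0.54   0.005] z [ 0.35   0.538 -0.767]
tool-frame shift mm [-1.3 -0.9  8.4]
```

Call:
apply_moves(rows=[{"dx": -0.06, "dy": -0.04, "dz": 0.36, "wx": 0, "wy": 0, "wz": 0}, {"dx": 0, "dy": 0, "dz": 0, "wx": 0, "wy": 0, "wz": 0}])

```text
time: 6.38
ee_pos: [0.4885, -0.2066, 0.0133]
ee_rot: [3.134, -0.697, 1.005]
ft_force: [0.1, -0.6, -0.3]
gripper_width: 0.999
```

Call:
apply_moves(rows=[{"dx": 0, "dy": 0, "dz": 0, "wx": 0, "wy": 0, "wz": 0}, {"dx": 0, "dy": 0, "dz": 0, "wx": 0, "wy": 0, "wz": 0}, {"dx": 0, "dy": 0, "dz": 0, "wx": 0, "wy": 0, "wz": 0}, {"dx": 0, "dy": 0, "dz": 0, "wx": 0, "wy": 0, "wz": 0}, {"dx": 0, "dy": 0, "dz": 0, "wx": 0, "wy": 0, "wz": 0}, {"dx": 0, "dy": 0, "dz": 0, "wx": 0, "wy": 0, "wz": 0}], hand=1, squeeze=45)

```text
time: 7.12
ee_pos: [0.4885, -0.2073, 0.014]
ee_rot: [3.132, -0.696, 1.005]
ft_force: [-0.4, 0.1, -0.2]
gripper_width: 0.558
```

```bash
python3 go.py .482 -.216 .027
```

```text
t 7.12 pos [ 0.4885 -0.2073  0.014 ] F [-0.4  0.1 -0.2] w 0.558 j [-0.88  0.74  1.97  0.89  0.91 -1.05]
tool x [0.411 0.648 0.642] y [ 0.841 -0.541  0.007] z [ 0.352  0.536 -0.767]
tool-frame shift mm [ 0.  -0.7  2. ]
```

Call:
apply_moves(rows=[{"dx": 0.45, "dy": 0, "dz": -0.54, "wx": 0, "wy": 0, "wz": 0}, {"dx": 0.6, "dy": 0, "dz": -0.72, "wx": 0, "wy": 0, "wz": 0}, {"dx": 0.6, "dy": 0, "dz": -0.72, "wx": 0, "wy": 0, "wz": 0}, {"dx": 0.6, "dy": 0, "dz": -0.72, "wx": 0, "wy": 0, "wz": 0}, {"dx": 0.6, "dy": 0, "dz": -0.72, "wx": 0, "wy": 0, "wz": 0}, {"dx": 0.6, "dy": 0, "dz": -0.72, "wx": 0, "wy": 0, "wz": 0}, {"dx": 0.6, "dy": 0, "dz": -0.72, "wx": 0, "wy": 0, "wz": 0}, {"dx": 0, "dy": 0, "dz": -0.5, "wx": 0, "wy": -1, "wz": 0}, {"dx": 0, "dy": 0, "dz": -0.5, "wx": 0, "wy": -1, "wz": 0}, {"dx": 0, "dy": 0, "dz": -0.5, "wx": 0, "wy": -1, "wz": 0}, {"dx": 0, "dy": 0, "dz": -0.5, "wx": 0, "wy": -1, "wz": 0}, {"dx": 0, "dy": 0, "dz": -0.5, "wx": 0, "wy": -1, "wz": 0}, {"dx": 0, "dy": 0, "dz": 0, "wx": 0, "wy": -1, "wz": 0}, {"dx": 0, "dy": 0, "dz": 0, "wx": 0, "wy": -1, "wz": 0}, {"dx": 0, "dy": 0, "dz": 0, "wx": 0, "wy": -1, "wz": 0}, {"dx": 0, "dy": 0, "dz": 0, "wx": 0, "wy": -1, "wz": 0}, {"dx": 0, "dy": 0, "dz": 0, "wx": 0, "wy": -1, "wz": 0}])

```text
time: 9.25
ee_pos: [0.4697, -0.2295, 0.2003]
ee_rot: [3.133, 0.028, 0.99]
ft_force: [1.1, -0.4, -2.7]
gripper_width: 0.561
```

```bash
python3 go.py .495 .184 .18; python3 - <<'E'
from h import *
for n,r in [('wrist',None)]:
    p,d,m=snap(n); save(p,'w3.png')
E
```

```text
t 9.25 pos [ 0.4697 -0.2295  0.2003] F [ 1.1 -0.4 -2.7] w 0.561 j [-0.56  0.34  1.8  -0.03  1.    0.03]
tool x [ 0.548  0.836 -0.028] y [ 0.836 -0.548  0.009] z [-0.008 -0.029 -1.   ]
tool-frame shift mm [ 360.1 -205.7   27.3]
```

View pics/w3.png

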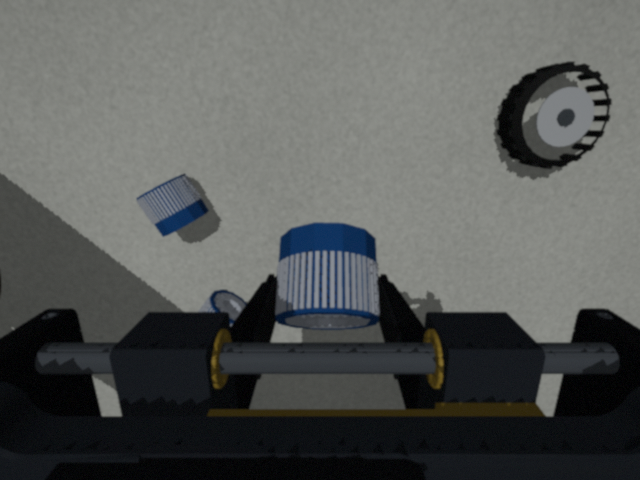

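The collar is held squarely at (328,275), skirt ahead along tool +x. Now carry it to the stand while yawing towards radial.

Call:
apply_moves(rows=[{"dx": 0.71, "dy": -0.78, "dz": 0, "wx": 0, "wy": 0, "wz": 1}, {"dx": 0.71, "dy": -0.78, "dz": 0, "wx": 0, "wy": 0, "wz": 1}, {"dx": 0.71, "dy": -0.78, "dz": 0, "wx": 0, "wy": 0, "wz": 1}, {"dx": 0.71, "dy": -0.78, "dz": 0, "wx": 0, "wy": 0, "wz": 1}, {"dx": 0.71, "dy": -0.78, "dz": 0, "wx": 0, "wy": 0, "wz": 1}, {"dx": 0.71, "dy": -0.78, "dz": 0, "wx": 0, "wy": 0, "wz": 1}, {"dx": 0.71, "dy": -0.78, "dz": 0, "wx": 0, "wy": 0, "wz": 1}, {"dx": 0.71, "dy": -0.78, "dz": 0, "wx": 0, "wy": 0, "wz": 1}, {"dx": 0.71, "dy": -0.78, "dz": 0, "wx": 0, "wy": 0, "wz": 1}, {"dx": 0.35, "dy": -0.93, "dz": 0, "wx": 0, "wy": 0, "wz": 0}, {"dx": 0.35, "dy": -0.93, "dz": 0, "wx": 0, "wy": 0, "wz": 0}, {"dx": 0.35, "dy": -0.93, "dz": 0, "wx": 0, "wy": 0, "wz": 0}, {"dx": 0.35, "dy": -0.93, "dz": 0, "wx": 0, "wy": 0, "wz": 0}, {"dx": 0.35, "dy": -0.93, "dz": 0, "wx": 0, "wy": 0, "wz": 0}, {"dx": 0, "dy": 0, "dz": 0, "wx": 0, "wy": 0, "wz": 0}])

```text
time: 11.18
ee_pos: [0.4758, 0.0665, 0.2]
ee_rot: [3.129, 0.014, 0.329]
ft_force: [0.4, -0.6, -1.9]
gripper_width: 0.562
```

```bash
python3 go.py .495 .184 .18
```

```text
t 11.18 pos [0.4758 0.0665 0.2   ] F [ 0.4 -0.6 -1.9] w 0.562 j [ 0.01  0.28  1.88 -0.02  0.98  1.26]
tool x [ 0.946  0.323 -0.014] y [ 0.323 -0.946  0.013] z [-0.009 -0.016 -1.   ]
tool-frame shift mm [  56.4 -105.2   36.9]
```

Call:
apply_moves(rows=[{"dx": 0.1, "dy": -0.9, "dz": 0, "wx": 0, "wy": 0, "wz": 0}, {"dx": 0.1, "dy": -0.9, "dz": 0, "wx": 0, "wy": 0, "wz": 0}, {"dx": 0, "dy": 0, "dz": -0.5, "wx": 0, "wy": 0, "wz": 0}, {"dx": 0, "dy": 0, "dz": 0, "wx": 0, "wy": 0, "wz": 0}])

```text
time: 11.68
ee_pos: [0.4677, 0.1016, 0.211]
ee_rot: [3.13, 0.013, 0.327]
ft_force: [-0.4, -0.6, -2.4]
gripper_width: 0.555
```

```bash
cat > st.py <<'E'
from h import *
p,d,m=snap('wrist'); X=cloud(d,m); save(p,'w4.png'); np.savez('w4.npz',p=p,d=d,X=X)
r=np.hypot(X[...,0]-.495,X[...,1]-.184)
for lo,hi,rr in [(.086,.096,.02),(.055,.076,.02),(.04,.048,.045),(.012,.02,.1)]:
    k=(X[...,2]>lo)&(X[...,2]<hi)&(r<rr)&(d>0)
    P=X[k][:,:2].astype(np.float32)
    if len(P)>5:
        v,u=np.nonzero(k); print(lo,hi,len(P),'circ',cv2.minEnclosingCircle(P),'rect',cv2.minAreaRect(P),'px',u.min(),u.max(),v.min(),v.max())
# held collar pitch
s=ctrl.state()
E
python3 st.py; python3 go.py .495 .184 .18
```

```text
0.086 0.096 117 circ ((0.4970273971557617, 0.1839904487133026), 0.007496227975934744) rect ((0.49716976284980774, 0.1845327615737915), (0.014312643557786942, 0.014199499972164631), 32.105587005615234) px 240 256 157 173
0.055 0.076 138 circ ((0.4965704381465912, 0.1855197697877884), 0.018246741965413094) rect ((0.4967156648635864, 0.18240271508693695), (0.03526575490832329, 0.015631090849637985), 4.586313247680664) px 245 264 145 179
0.04 0.048 2632 circ ((0.4967343807220459, 0.18435585498809814), 0.03340214118361473) rect ((0.4968687891960144, 0.18464474380016327), (0.061782535165548325, 0.06242542341351509), 31.857879638671875) px 223 289 127 193
0.012 0.02 8599 circ ((0.49676841497421265, 0.18451452255249023), 0.08320259302854538) rect ((0.49689218401908875, 0.18469199538230896), (0.11004006117582321, 0.13013291358947754), 76.71009063720703) px 191 333 76 230
t 11.72 pos [0.4675 0.1015 0.2106] F [-1.3  0.5 -2.6] w 0.562 j [ 0.08  0.27  1.87 -0.02  1.01  1.34]
tool x [ 0.947  0.321 -0.014] y [ 0.321 -0.947  0.012] z [-0.009 -0.015 -1.   ]
tool-frame shift mm [ 53.  -69.6  48. ]
```

View pics/w4.png

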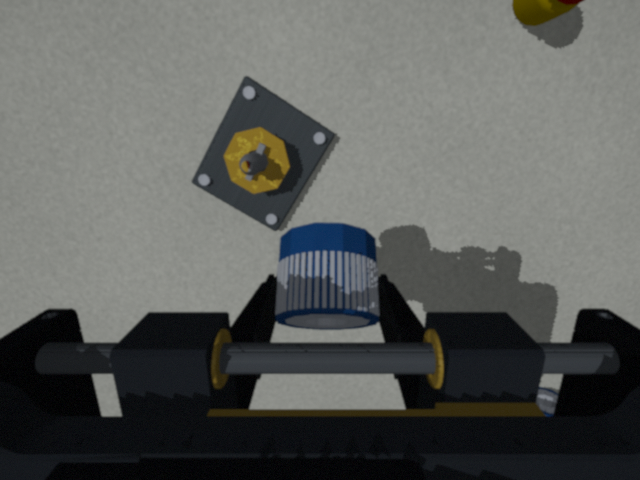

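Stand axis measured at (0.497,0.1845), pin running roughly along image (246,178) to (264,146), near world x. Now tilt the collar upright here, clear of the stand.

Call:
apply_moves(rows=[{"dx": 0, "dy": 0, "dz": 0, "wx": 0, "wy": -1, "wz": 0}, {"dx": 0, "dy": 0, "dz": 0, "wx": 0, "wy": -1, "wz": 0}, {"dx": 0, "dy": 0, "dz": 0, "wx": 0, "wy": -1, "wz": 0}, {"dx": 0, "dy": 0, "dz": 0, "wx": 0, "wy": -1, "wz": 0}, {"dx": 0, "dy": 0, "dz": 0, "wx": 0, "wy": -1, "wz": 0}, {"dx": 0, "dy": 0, "dz": 0, "wx": 0, "wy": -1, "wz": 0}, {"dx": 0, "dy": 0, "dz": 0, "wx": 0, "wy": -1, "wz": 0}, {"dx": 0, "dy": 0, "dz": 0, "wx": 0, "wy": -1, "wz": 0}, {"dx": 0, "dy": 0, "dz": 0, "wx": 0, "wy": -1, "wz": 0}, {"dx": 0, "dy": 0, "dz": 0, "wx": 0, "wy": -1, "wz": 0}, {"dx": 0, "dy": 0, "dz": 0, "wx": 0, "wy": -1, "wz": 0}, {"dx": 0, "dy": 0, "dz": 0, "wx": 0, "wy": -1, "wz": 0}, {"dx": 0, "dy": 0, "dz": 0, "wx": 0, "wy": 0, "wz": 0}])

```text
time: 13.35
ee_pos: [0.4702, 0.0957, 0.2085]
ee_rot: [3.127, 0.875, 0.308]
ft_force: [-0.3, 1.0, -2.6]
gripper_width: 0.559
```

```bash
python3 go.py .4968 .1845 .16; cat > up.py <<'E'
from h import *
# held collar from scene+side depth: points near grasp point
from scipy.spatial.transform import Rotation as Ro
s=ctrl.state();R=Ro.from_euler('xyz',s['ee_rot']).as_matrix();g=s['ee_pos']-.019*R[:,2]
print('rot',s['ee_rot'].round(3),'g',g.round(4),'tilt',np.degrees(np.arccos(-R[2,2])).round(2))
for n in ['scene','side']:
    p,d,m=snap(n);X=cloud(d,m);c=p.astype(int)
    near=(np.linalg.norm(X-g,axis=-1)<.05)&(d>0)
    bl=near&(c[...,2]-c[...,0]>40)
    li=near&(c.min(-1)>110)
    for t,k in (('blue',bl),('light',li)):
        P=X[k]
        if len(P)>10: print(n,t,len(P),P.mean(0).round(4),'min',P.min(0).round(4),'max',P.max(0).round(4))
    v,u=np.nonzero(near);
    if len(u): 
        a,b=max(int(v.mean())-45,0),max(int(u.mean())-60,0); save(cv2.resize(p[a:a+90,b:b+120],(480,360),interpolation=cv2.INTER_CUBIC),'c_'+n+'.png'); print(u.mean(),v.mean())
a=cv2.imread('pics/c_scene.png');b=cv2.imread('pics/c_side.png')
if a is not None and b is not None: cv2.imwrite('pics/both.png',cv2.resize(np.hstack([a,b]),(800,300)))
E
python3 up.py
```

```text
t 13.35 pos [0.4702 0.0957 0.2085] F [-0.3  1.  -2.6] w 0.559 j [ 0.15  0.69  1.43 -0.14  1.88  1.42]
tool x [ 0.611  0.194 -0.767] y [ 0.314 -0.949  0.009] z [-0.727 -0.247 -0.641]
tool-frame shift mm [ 70.7 -76.5   8.9]
rot [3.127 0.875 0.308] g [0.484  0.1004 0.2207] tilt 50.13
scene blue 108 [0.5023 0.0916 0.196 ] min [0.4752 0.0719 0.1889] max [0.5128 0.1194 0.2045]
scene light 14 [0.493  0.0953 0.2017] min [0.4739 0.0716 0.1887] max [0.5104 0.124  0.2169]
383.29910714285717 178.17410714285714[ WARN:0@1.565] global loadsave.cpp:275 findDecoder imread_('pics/c_side.png'): can't open/read file: check file path/integrity
```

Call:
apply_moves(rows=[{"dx": 0.7, "dy": -0.75, "dz": 0.1, "wx": 0, "wy": 0, "wz": 0}, {"dx": 0.7, "dy": -0.75, "dz": 0.1, "wx": 0, "wy": 0, "wz": 0}, {"dx": 0.7, "dy": -0.75, "dz": 0.1, "wx": 0, "wy": 0, "wz": 0}, {"dx": 0.7, "dy": -0.75, "dz": 0.1, "wx": 0, "wy": 0, "wz": 0}, {"dx": 0.7, "dy": -0.75, "dz": 0.1, "wx": 0, "wy": 0, "wz": 0}, {"dx": 0, "dy": 0, "dz": 0, "wx": 0, "wy": 0, "wz": 0}])

```text
time: 14.2
ee_pos: [0.4827, 0.1852, 0.1444]
ee_rot: [3.127, 0.869, 0.309]
ft_force: [0.6, 0.3, -2.2]
gripper_width: 0.557
```

```bash
python3 go.py .4983 .185 .16; python3 up.py
```

```text
t 14.2 pos [0.4827 0.1852 0.1444] F [ 0.6  0.3 -2.2] w 0.557 j [ 0.27  0.81  1.36 -0.05  1.84  1.53]
tool x [ 0.615  0.196 -0.764] y [ 0.315 -0.949  0.01 ] z [-0.723 -0.247 -0.645]
tool-frame shift mm [-2.4  5.2 -2.3]
rot [3.127 0.869 0.309] g [0.4965 0.1898 0.1566] tilt 49.8
scene blue 72 [0.5068 0.1673 0.1376] min [0.4813 0.1602 0.127 ] max [0.5195 0.1768 0.1735]
scene light 13 [0.4991 0.1677 0.1516] min [0.4853 0.1614 0.1272] max [0.525  0.2033 0.1697]
417.54716981132077 202.49528301886792[ WARN:0@1.333] global loadsave.cpp:275 findDecoder imread_('pics/c_side.png'): can't open/read file: check file path/integrity
```

View pics/c_scene.png

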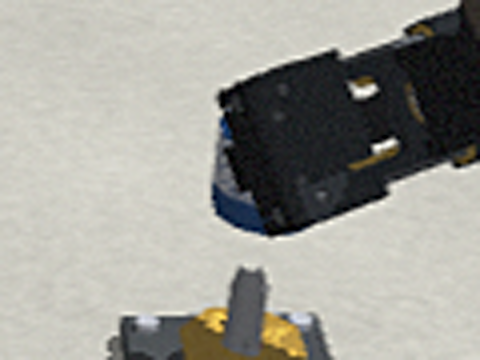

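The scene crop shows the collar upright, blue skirt down, above the spindle. Correct 5 mm sideways and lower.

Call:
apply_moves(rows=[{"dx": 0, "dy": 0.26, "dz": 0, "wx": 0, "wy": 0, "wz": 0}, {"dx": 0.38, "dy": 0, "dz": 0.32, "wx": 0, "wy": 0, "wz": 0}, {"dx": 0.38, "dy": 0, "dz": 0.32, "wx": 0, "wy": 0, "wz": 0}, {"dx": 0.38, "dy": 0, "dz": 0.32, "wx": 0, "wy": 0, "wz": 0}, {"dx": 0.38, "dy": 0, "dz": 0.32, "wx": 0, "wy": 0, "wz": 0}, {"dx": 0, "dy": 0, "dz": 0, "wx": 0, "wy": 0, "wz": 0}])

```text
time: 15.05
ee_pos: [0.4853, 0.1768, 0.1036]
ee_rot: [3.126, 0.867, 0.305]
ft_force: [0.4, 0.2, -2.0]
gripper_width: 0.558
```

```bash
python3 go.py .4983 .185 .10
```

```text
t 15.05 pos [0.4853 0.1768 0.1036] F [ 0.4  0.2 -2. ] w 0.558 j [ 0.25  0.85  1.39 -0.06  1.77  1.53]
tool x [ 0.617  0.194 -0.762] y [ 0.312 -0.95   0.01 ] z [-0.722 -0.244 -0.647]
tool-frame shift mm [12.3 -3.8  9.9]
```

Call:
apply_moves(rows=[{"dx": 0, "dy": -0.19, "dz": 0, "wx": 0, "wy": 0, "wz": 0}, {"dx": 0.2, "dy": 0, "dz": 0.17, "wx": 0, "wy": 0, "wz": 0}, {"dx": 0.2, "dy": 0, "dz": 0.17, "wx": 0, "wy": 0, "wz": 0}, {"dx": 0.2, "dy": 0, "dz": 0.17, "wx": 0, "wy": 0, "wz": 0}, {"dx": 0.2, "dy": 0, "dz": 0.17, "wx": 0, "wy": 0, "wz": 0}, {"dx": 0, "dy": 0, "dz": 0, "wx": 0, "wy": 0, "wz": 0}])

```text
time: 15.8
ee_pos: [0.4842, 0.1807, 0.0814]
ee_rot: [3.126, 0.866, 0.305]
ft_force: [-0.0, 0.2, -2.5]
gripper_width: 0.559
```

```bash
python3 go.py .4983 .185 .0735
```

```text
t 15.8 pos [0.4842 0.1807 0.0814] F [-0.   0.2 -2.5] w 0.559 j [ 0.26  0.88  1.39 -0.05  1.73  1.53]
tool x [ 0.618  0.195 -0.762] y [ 0.312 -0.95   0.01 ] z [-0.722 -0.244 -0.648]
tool-frame shift mm [15.5  0.2 12.9]
```

Call:
apply_moves(rows=[{"dx": 0.15, "dy": 0, "dz": 0.13, "wx": 0, "wy": 0, "wz": 0}, {"dx": 0.15, "dy": 0, "dz": 0.13, "wx": 0, "wy": 0, "wz": 0}, {"dx": 0.15, "dy": 0, "dz": 0.13, "wx": 0, "wy": 0, "wz": 0}, {"dx": 0, "dy": 0, "dz": 0, "wx": 0, "wy": 0, "wz": 0}])

```text
time: 16.3
ee_pos: [0.4842, 0.1805, 0.0687]
ee_rot: [3.126, 0.866, 0.305]
ft_force: [0.6, 0.2, -2.4]
gripper_width: 0.56
```

```bash
python3 go.py .4983 .185 .0735
```

```text
t 16.3 pos [0.4842 0.1805 0.0687] F [ 0.6  0.2 -2.4] w 0.56 j [ 0.26  0.9   1.4  -0.05  1.71  1.53]
tool x [ 0.618  0.195 -0.762] y [ 0.312 -0.95   0.01 ] z [-0.722 -0.244 -0.648]
tool-frame shift mm [5.9 0.2 4.6]
```

Call:
apply_moves(rows=[{"dx": 0.13, "dy": 0, "dz": 0.11, "wx": 0, "wy": 0, "wz": 0}, {"dx": 0.13, "dy": 0, "dz": 0.11, "wx": 0, "wy": 0, "wz": 0}, {"dx": 0, "dy": 0, "dz": 0, "wx": 0, "wy": 0, "wz": 0}])

```text
time: 16.68
ee_pos: [0.4844, 0.1805, 0.0618]
ee_rot: [3.126, 0.866, 0.305]
ft_force: [1.1, 0.3, 0.5]
gripper_width: 0.555
```

```bash
python3 go.py .4983 .185 .0735
```

```text
t 16.68 pos [0.4844 0.1805 0.0618] F [1.1 0.3 0.5] w 0.555 j [ 0.26  0.9   1.4  -0.05  1.7   1.53]
tool x [ 0.618  0.195 -0.762] y [ 0.312 -0.95   0.01 ] z [-0.722 -0.244 -0.648]
tool-frame shift mm [0.5 0.1 0.3]
```

Contact with the plate, at the expected height. Release and back out along the tool axis.

Call:
apply_moves(rows=[{"dx": 0, "dy": 0, "dz": 0, "wx": 0, "wy": 0, "wz": 0}, {"dx": 0, "dy": 0, "dz": 0, "wx": 0, "wy": 0, "wz": 0}, {"dx": 0, "dy": 0, "dz": 0, "wx": 0, "wy": 0, "wz": 0}, {"dx": 0, "dy": 0, "dz": 0, "wx": 0, "wy": 0, "wz": 0}, {"dx": 0, "dy": 0, "dz": -0.4, "wx": 0, "wy": 0, "wz": 0}, {"dx": 0, "dy": 0, "dz": -0.7, "wx": 0, "wy": 0, "wz": 0}, {"dx": 0, "dy": 0, "dz": -0.8, "wx": 0, "wy": 0, "wz": 0}, {"dx": 0, "dy": 0, "dz": -0.8, "wx": 0, "wy": 0, "wz": 0}, {"dx": 0, "dy": 0, "dz": -0.8, "wx": 0, "wy": 0, "wz": 0}, {"dx": 0, "dy": 0, "dz": -0.8, "wx": 0, "wy": 0, "wz": 0}, {"dx": 0, "dy": 0, "dz": -0.8, "wx": 0, "wy": 0, "wz": 0}, {"dx": 0, "dy": 0, "dz": -0.8, "wx": 0, "wy": 0, "wz": 0}, {"dx": 0, "dy": 0, "dz": 0, "wx": 0, "wy": 0, "wz": 0}], hand=-1)

```text
time: 18.3
ee_pos: [0.5767, 0.2117, 0.1463]
ee_rot: [3.125, 0.861, 0.305]
ft_force: [-0.2, 0.4, 0.2]
gripper_width: 1.0
```

```bash
python3 go.py .4968 .1845 .12; cat > chk.py <<'E'
from h import *
for n in ['scene','side','wrist']:
    p,d,m=snap(n);X=cloud(d,m);c=p.astype(int)
    k=(np.hypot(X[...,0]-.497,X[...,1]-.1845)<.045)&(X[...,2]>.05)&(X[...,2]<.12)&(d>0)
    P=X[k]; print(n,len(P))
    if len(P)<20: continue
    t=P[(P[:,2]>.08)]; 
    if len(t)>10: print(' top circ',cv2.minEnclosingCircle(t[:,:2].astype(np.float32)),'z98',np.percentile(t[:,2],[50,98]))
E
python3 chk.py
```

```text
t 18.3 pos [0.5767 0.2117 0.1463] F [-0.2  0.4  0.2] w 1.0 j [ 0.27  0.94  1.04 -0.05  2.02  1.52]
tool x [ 0.622  0.196 -0.758] y [ 0.312 -0.95   0.011] z [-0.718 -0.243 -0.652]
tool-frame shift mm [-35.    0.7 100.1]
scene 751
 top circ ((0.49742212891578674, 0.18355177342891693), 0.030445849522948265) z98 [0.08803133 0.09120682]
side 0
wrist 3757
 top circ ((0.49829012155532837, 0.18500174582004547), 0.029420359060168266) z98 [0.09022149 0.09123241]
```

Collar stands upright on the spindle (centre about (0.4975,0.1845), top at 90 mm). Bring the tool vertical above it.

Call:
apply_moves(rows=[{"dx": 0, "dy": 0, "dz": -0.5, "wx": 0, "wy": 1, "wz": 0}, {"dx": 0, "dy": 0, "dz": -0.5, "wx": 0, "wy": 1, "wz": 0}, {"dx": 0, "dy": 0, "dz": -0.5, "wx": 0, "wy": 1, "wz": 0}, {"dx": 0, "dy": 0, "dz": 0, "wx": 0, "wy": 1, "wz": 0}, {"dx": 0, "dy": 0, "dz": 0, "wx": 0, "wy": 1, "wz": 0}, {"dx": 0, "dy": 0, "dz": 0, "wx": 0, "wy": 1, "wz": 0}, {"dx": 0, "dy": 0, "dz": 0, "wx": 0, "wy": 1, "wz": 0}, {"dx": 0, "dy": 0, "dz": 0, "wx": 0, "wy": 1, "wz": 0}, {"dx": 0, "dy": 0, "dz": 0, "wx": 0, "wy": 1, "wz": 0}, {"dx": 0, "dy": 0, "dz": 0, "wx": 0, "wy": 1, "wz": 0}, {"dx": 0, "dy": 0, "dz": 0, "wx": 0, "wy": 1, "wz": 0}, {"dx": 0, "dy": 0, "dz": 0, "wx": 0, "wy": 1, "wz": 0}, {"dx": 0, "dy": 0, "dz": 0, "wx": 0, "wy": 0, "wz": 0}])

```text
time: 20.08
ee_pos: [0.5895, 0.2165, 0.163]
ee_rot: [3.132, 0.011, 0.317]
ft_force: [0.4, -0.4, 0.0]
gripper_width: 1.001
```

```bash
python3 go.py .4975 .1845 .16 0; python3 chk.py; python3 go.py .4975 .1845 .16 0
```

```text
t 20.07 pos [0.5895 0.2165 0.163 ] F [ 0.4 -0.4  0. ] w 1.001 j [ 0.25  0.53  1.58 -0.01  1.05  1.51]
tool x [ 0.95   0.312 -0.011] y [ 0.312 -0.95   0.01 ] z [-0.008 -0.013 -1.   ]
tool-frame shift mm [-97.4   1.7   4.1]
scene 748
 top circ ((0.49876025319099426, 0.1846090853214264), 0.031017865985631943) z98 [0.08795299 0.09105747]
side 696
 top circ ((0.4950886070728302, 0.18408790230751038), 0.029444435611367226) z98 [0.08835415 0.09175837]
wrist 2310
 top circ ((0.5020143985748291, 0.18539205193519592), 0.028063343837857246) z98 [0.09035677 0.09200048]
t 20.23 pos [0.5907 0.2167 0.1626] F [-0.5 -0.3  0.3] w 1.004 j [ 0.25  0.53  1.57 -0.01  1.05  1.51]
tool x [ 0.95   0.312 -0.012] y [ 0.312 -0.95   0.01 ] z [-0.008 -0.013 -1.   ]
tool-frame shift mm [-98.6   1.6   3.8]
```

Call:
apply_moves(rows=[{"dx": -0.8, "dy": 0.01, "dz": 0, "wx": 0.14, "wy": 0.17, "wz": 0}, {"dx": -0.8, "dy": 0.01, "dz": 0, "wx": 0, "wy": 0, "wz": 0}, {"dx": -0.8, "dy": 0.01, "dz": 0, "wx": 0, "wy": 0, "wz": 0}, {"dx": -0.8, "dy": 0.01, "dz": 0, "wx": 0, "wy": 0, "wz": 0}, {"dx": -0.8, "dy": 0.01, "dz": 0, "wx": 0, "wy": 0, "wz": 0}, {"dx": -0.8, "dy": 0, "dz": 0, "wx": 0, "wy": 0, "wz": 0}, {"dx": 0, "dy": 0, "dz": 0, "wx": 0, "wy": 0, "wz": 0}, {"dx": 0, "dy": 0, "dz": 0, "wx": 0, "wy": 0, "wz": 0}])

```text
time: 21.22
ee_pos: [0.5, 0.1856, 0.1607]
ee_rot: [-3.141, 0.009, 0.317]
ft_force: [0.3, 0.6, 0.3]
gripper_width: 1.002
```

```bash
python3 go.py .497 .1845 .16 0
```

```text
t 21.23 pos [0.5    0.1856 0.1607] F [0.3 0.6 0.3] w 1.002 j [ 0.23  0.4   1.81 -0.    0.93  1.49]
tool x [ 0.95   0.312 -0.009] y [ 0.312 -0.95  -0.001] z [-0.009 -0.002 -1.   ]
tool-frame shift mm [-3.2  0.1  0.7]
```

Call:
apply_moves(rows=[{"dx": -0.15, "dy": 0, "dz": 0.9, "wx": 0, "wy": 0.13, "wz": 0}, {"dx": 0, "dy": 0, "dz": 0.9, "wx": 0, "wy": 0, "wz": 0}, {"dx": 0, "dy": 0, "dz": 0.9, "wx": 0, "wy": 0, "wz": 0}, {"dx": 0, "dy": 0, "dz": 0.9, "wx": 0, "wy": 0, "wz": 0}, {"dx": 0, "dy": 0, "dz": 0.9, "wx": 0, "wy": 0, "wz": 0}, {"dx": 0, "dy": 0, "dz": 0, "wx": 0, "wy": 0, "wz": 0}])

```text
time: 21.98
ee_pos: [0.5018, 0.186, 0.0673]
ee_rot: [-3.141, -0.001, 0.317]
ft_force: [-0.3, -0.2, -0.3]
gripper_width: 1.002
```

```bash
python3 go.py .497 .1845 .059 0
```

```text
t 21.98 pos [0.5018 0.186  0.0673] F [-0.3 -0.2 -0.3] w 1.002 j [0.23 0.53 1.91 0.   0.7  1.48]
tool x [0.95  0.311 0.001] y [ 0.311 -0.95  -0.   ] z [ 0.001  0.001 -1.   ]
tool-frame shift mm [-5.1 -0.1  8.3]
```

Call:
apply_moves(rows=[{"dx": -0.26, "dy": 0, "dz": 0.4, "wx": 0, "wy": 0, "wz": 0}, {"dx": 0, "dy": 0, "dz": 0, "wx": 0, "wy": 0, "wz": 0}, {"dx": 0, "dy": 0, "dz": 0, "wx": 0, "wy": 0, "wz": 0}])

```text
time: 22.35
ee_pos: [0.4977, 0.1845, 0.0599]
ee_rot: [-3.141, -0.003, 0.317]
ft_force: [0.5, -0.8, 0.1]
gripper_width: 0.999
```

```bash
python3 go.py .497 .1845 .059 0
```

```text
t 22.35 pos [0.4977 0.1845 0.0599] F [ 0.5 -0.8  0.1] w 0.999 j [0.23 0.54 1.92 0.   0.68 1.48]
tool x [0.95  0.312 0.003] y [ 0.312 -0.95  -0.   ] z [ 0.003  0.001 -1.   ]
tool-frame shift mm [-0.6 -0.2  0.9]
```

Call:
apply_moves(rows=[{"dx": 0, "dy": 0, "dz": 0, "wx": 0, "wy": 0, "wz": 0}, {"dx": 0, "dy": 0, "dz": 0, "wx": 0, "wy": 0, "wz": 0}, {"dx": 0, "dy": 0, "dz": 0, "wx": 0, "wy": 0, "wz": 0}, {"dx": 0, "dy": 0, "dz": 0, "wx": 0, "wy": 0, "wz": 0}, {"dx": 0, "dy": 0, "dz": 0, "wx": 0, "wy": 0, "wz": 0}, {"dx": 0, "dy": 0, "dz": 0, "wx": 0, "wy": 0, "wz": 0}], hand=1, squeeze=50)

```text
time: 23.1
ee_pos: [0.4981, 0.1846, 0.0608]
ee_rot: [-3.141, -0.004, 0.317]
ft_force: [0.2, 0.1, -0.1]
gripper_width: 0.56
```

Call:
apply_moves(rows=[{"dx": 0, "dy": 0, "dz": 0.1, "wx": 0, "wy": 0, "wz": 0}, {"dx": 0, "dy": 0, "dz": 0.1, "wx": 0, "wy": 0, "wz": 0}, {"dx": 0, "dy": 0, "dz": 0.1, "wx": 0, "wy": 0, "wz": 0}])

```text
time: 23.48
ee_pos: [0.4986, 0.1848, 0.0563]
ee_rot: [3.142, -0.006, 0.317]
ft_force: [-8.8, -1.7, 42.8]
gripper_width: 0.564
```

```bash
python3 go.py .497 .1845 .059 0
```

```text
t 23.48 pos [0.4986 0.1848 0.0563] F [-8.8 -1.7 42.8] w 0.564 j [0.23 0.54 1.93 0.   0.67 1.48]
tool x [0.95  0.312 0.006] y [ 0.312 -0.95   0.   ] z [ 0.006  0.002 -1.   ]
tool-frame shift mm [-1.6 -0.2 -2.7]
```

Call:
apply_moves(rows=[{"dx": -0.06, "dy": 0, "dz": -0.05, "wx": 0, "wy": 0, "wz": 0}, {"dx": 0, "dy": 0, "dz": 0.02, "wx": 0, "wy": 0, "wz": -0.8}, {"dx": 0, "dy": 0, "dz": 0.02, "wx": 0, "wy": 0, "wz": -0.8}, {"dx": 0, "dy": 0, "dz": 0.02, "wx": 0, "wy": 0, "wz": -0.8}])

```text
time: 23.98
ee_pos: [0.4986, 0.185, 0.057]
ee_rot: [3.14, -0.01, 0.489]
ft_force: [-1.5, 2.0, 2.6]
gripper_width: 0.56
```

```bash
python3 go.py .497 .1845 .056 0
```

```text
t 23.98 pos [0.4986 0.185  0.057 ] F [-1.5  2.   2.6] w 0.56 j [0.23 0.54 1.93 0.   0.66 1.31]
tool x [0.883 0.469 0.01 ] y [ 0.469 -0.883  0.001] z [ 0.009  0.003 -1.   ]
tool-frame shift mm [-1.7 -0.4  1. ]
```

Call:
apply_moves(rows=[{"dx": -0.06, "dy": -0.02, "dz": 0.05, "wx": 0, "wy": -0.12, "wz": -0.7}, {"dx": 0, "dy": 0, "dz": 0.06, "wx": 0, "wy": 0, "wz": -0.7}, {"dx": 0, "dy": 0, "dz": 0.06, "wx": 0, "wy": 0, "wz": -0.7}, {"dx": 0, "dy": 0, "dz": 0.06, "wx": 0, "wy": 0, "wz": -0.7}])

```text
time: 24.48
ee_pos: [0.4985, 0.1859, 0.0566]
ee_rot: [3.139, -0.006, 0.688]
ft_force: [-6.2, -1.1, 20.4]
gripper_width: 0.561
```

```bash
python3 go.py .497 .1845 .056 0
```

```text
t 24.48 pos [0.4985 0.1859 0.0566] F [-6.2 -1.1 20.4] w 0.561 j [0.23 0.54 1.92 0.   0.67 1.11]
tool x [0.772 0.635 0.006] y [ 0.635 -0.772  0.003] z [ 0.006  0.002 -1.   ]
tool-frame shift mm [-2.1  0.1  0.6]
```

Call:
apply_moves(rows=[{"dx": -0.05, "dy": 0, "dz": 0.04, "wx": 0, "wy": -0.05, "wz": -0.7}, {"dx": -0.02, "dy": 0, "dz": 0.05, "wx": 0, "wy": -0.05, "wz": -0.7}, {"dx": -0.02, "dy": 0, "dz": 0.05, "wx": 0, "wy": 0, "wz": -0.7}, {"dx": 0, "dy": 0, "dz": 0.05, "wx": 0, "wy": 0, "wz": -0.7}])

```text
time: 24.98
ee_pos: [0.4982, 0.1862, 0.0566]
ee_rot: [3.137, -0.004, 0.888]
ft_force: [-5.0, -0.4, 17.5]
gripper_width: 0.561
```

```bash
python3 go.py .497 .1845 .056 0
```

```text
t 24.98 pos [0.4982 0.1862 0.0566] F [-5.  -0.4 17.5] w 0.561 j [ 0.23  0.54  1.92 -0.    0.67  0.92]
tool x [0.631 0.776 0.004] y [ 0.776 -0.631  0.004] z [ 0.006  0.    -1.   ]
tool-frame shift mm [-2.1  0.1  0.6]
```

Call:
apply_moves(rows=[{"dx": -0.05, "dy": 0, "dz": 0.05, "wx": 0, "wy": -0.05, "wz": -0.7}, {"dx": -0.02, "dy": 0, "dz": 0.05, "wx": 0, "wy": 0, "wz": -0.7}, {"dx": 0, "dy": 0, "dz": 0.05, "wx": 0, "wy": 0, "wz": -0.7}, {"dx": 0, "dy": 0, "dz": 0.05, "wx": 0, "wy": 0, "wz": -0.7}])

```text
time: 25.48
ee_pos: [0.4979, 0.1866, 0.0566]
ee_rot: [3.135, -0.004, 1.087]
ft_force: [-5.3, -0.9, 18.7]
gripper_width: 0.559
```

```bash
python3 go.py .497 .1845 .056 0
```

```text
t 25.48 pos [0.4979 0.1866 0.0566] F [-5.3 -0.9 18.7] w 0.559 j [ 0.23  0.54  1.93 -0.    0.67  0.72]
tool x [0.465 0.885 0.004] y [ 0.885 -0.465  0.006] z [ 0.007  0.    -1.   ]
tool-frame shift mm [-2.3  0.2  0.6]
```

Call:
apply_moves(rows=[{"dx": -0.06, "dy": -0.02, "dz": 0.05, "wx": 0.1, "wy": -0.05, "wz": -0.7}, {"dx": -0.02, "dy": 0, "dz": 0.05, "wx": 0, "wy": 0, "wz": -0.7}, {"dx": 0, "dy": 0, "dz": 0.05, "wx": 0, "wy": 0, "wz": -0.7}, {"dx": 0, "dy": 0, "dz": 0.05, "wx": 0, "wy": 0, "wz": -0.7}])

```text
time: 25.98
ee_pos: [0.4973, 0.187, 0.0564]
ee_rot: [3.14, -0.004, 1.287]
ft_force: [-4.7, -0.4, 16.7]
gripper_width: 0.56
```

```bash
python3 go.py .497 .1845 .056 0
```

```text
t 25.98 pos [0.4973 0.187  0.0564] F [-4.7 -0.4 16.7] w 0.56 j [0.23 0.54 1.92 0.   0.67 0.51]
tool x [0.28  0.96  0.004] y [ 0.96  -0.28   0.002] z [ 0.003  0.004 -1.   ]
tool-frame shift mm [-2.5  0.4  0.3]
```

Call:
apply_moves(rows=[{"dx": 0, "dy": 0, "dz": 0.05, "wx": 0, "wy": 0, "wz": -0.7}, {"dx": 0, "dy": 0, "dz": 0.05, "wx": 0, "wy": 0, "wz": -0.7}, {"dx": 0, "dy": 0, "dz": 0.05, "wx": 0, "wy": 0, "wz": -0.7}, {"dx": 0, "dy": 0, "dz": 0.05, "wx": 0, "wy": 0, "wz": -0.7}])

```text
time: 26.48
ee_pos: [0.4966, 0.187, 0.0546]
ee_rot: [3.139, -0.005, 1.487]
ft_force: [-0.4, -0.1, 4.5]
gripper_width: 0.563
```

```bash
python3 go.py .497 .1845 .056 0
```

```text
t 26.48 pos [0.4966 0.187  0.0546] F [-0.4 -0.1  4.5] w 0.563 j [0.23 0.55 1.93 0.01 0.66 0.31]
tool x [0.083 0.997 0.005] y [ 0.997 -0.083  0.002] z [ 0.003  0.004 -1.   ]
tool-frame shift mm [-2.5  0.6 -1.5]
```

It has begun to drop into the slot (force down, z lower). Push straight down.

Call:
apply_moves(rows=[{"dx": 0, "dy": 0, "dz": 0.12, "wx": 0, "wy": 0, "wz": -0.3}, {"dx": 0, "dy": 0, "dz": 0.12, "wx": 0, "wy": 0, "wz": 0}, {"dx": 0, "dy": 0, "dz": 0.12, "wx": 0, "wy": 0, "wz": 0}])

```text
time: 26.85
ee_pos: [0.4967, 0.1867, 0.0481]
ee_rot: [3.139, -0.004, 1.509]
ft_force: [-2.8, 0.1, 8.5]
gripper_width: 0.559
```

```bash
python3 go.py .497 .1845 .046 0
```

```text
t 26.85 pos [0.4967 0.1867 0.0481] F [-2.8  0.1  8.5] w 0.559 j [0.23 0.56 1.93 0.01 0.65 0.29]
tool x [0.062 0.998 0.004] y [ 0.998 -0.062  0.003] z [ 0.003  0.004 -1.   ]
tool-frame shift mm [-2.2  0.5  2. ]
```

Call:
apply_moves(rows=[{"dx": 0, "dy": 0, "dz": 0.07, "wx": 0, "wy": 0, "wz": 0}, {"dx": 0, "dy": 0, "dz": 0.06, "wx": 0, "wy": 0, "wz": 0}, {"dx": 0, "dy": 0, "dz": 0.06, "wx": 0, "wy": 0, "wz": 0}])

```text
time: 27.22
ee_pos: [0.4967, 0.1868, 0.0466]
ee_rot: [3.138, -0.005, 1.508]
ft_force: [-6.1, -2.6, 24.9]
gripper_width: 0.561
```

```bash
python3 go.py .497 .1845 .046 0; python3 - <<'E'
from h import *
for n in ['scene','side']:
    p,d,m=snap(n); save(p,'f_'+n+'.png'); X=cloud(d,m)
    k=(np.hypot(X[...,0]-.497,X[...,1]-.1845)<.027)&(X[...,2]>.05)&(X[...,2]<.09); print(n,k.sum(),np.percentile(X[k][:,2],[50,95]) if k.sum() else '')
    z0=np.load(n+'0.npz')['p'].astype(int); df=abs(p.astype(int)-z0).sum(-1)>90
    for nm,(a,b,c,e) in {'scene':{'wheel':(335,400,165,240),'jar':(315,370,332,368),'tray':(290,360,465,570)},'side':{'wheel':(130,170,290,336),'jar':(168,210,212,242),'tray':(228,300,60,150)}}[n].items(): print(nm,'changed frac',df[a:b,c:e].mean().round(3))
p=cv2.imread('pics/f_scene.png'); cv2.imwrite('pics/f_crop.png',cv2.resize(p[170:300,340:500],(640,520),interpolation=cv2.INTER_CUBIC))
E
python3 go.py
```

```text
t 27.23 pos [0.4967 0.1868 0.0466] F [-6.1 -2.6 24.9] w 0.561 j [0.23 0.56 1.93 0.01 0.64 0.29]
tool x [0.063 0.998 0.005] y [ 0.998 -0.063  0.004] z [ 0.004  0.005 -1.   ]
tool-frame shift mm [-2.2  0.5  0.6]
scene 297 [0.07336277 0.08469947]
wheel changed frac 0.0
jar changed frac 0.0
tray changed frac 0.0
side 72 [0.07471342 0.07700243]
wheel changed frac 0.805
jar changed frac 0.801
tray changed frac 0.805
t 27.32 pos [0.4967 0.1868 0.0466] F [-4.7 -1.6 22.3] w 0.56 j [0.23 0.56 1.93 0.01 0.64 0.29]
tool x [0.063 0.998 0.005] y [ 0.998 -0.063  0.004] z [ 0.004  0.005 -1.   ]
```

View pics/f_crop.png

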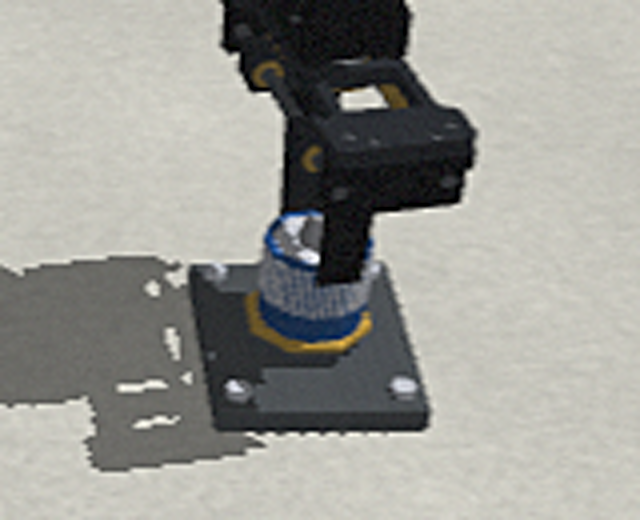

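The collar is seated: travel 60.8 → 46.6 mm (14.2 mm), collar top at about 76 mm, and the push is steady at about 22 N with the grip holding. Handing in.

```bash
python3 -c "
from workcell import ctrl
print(ctrl.finish_job()); s=ctrl.state(); print(s['time'],s['ee_pos'],s['ft_force'],s['gripper_width'])"
```

```text
the job is handed in; nothing more can be done
None
the job is handed in; nothing more can be done
```

The collar is on the spindle, knurled end up, with its keyway over the cross pin. It is pushed fully home, and the gripper is still holding it down. No verdict came back when I handed the job in.

**What I did:** I took the farthest of the four look-alike collars (0.54 m from the base) and turned it upright. I threaded it over the spindle, let go, and gripped it again from above. I pressed it onto the pin, turned it about 67° until it dropped into the slot, then pushed it down. Handed in at about 27 s of the 72 s allowed.

**Last checks:**
- **Depth:** the tool went down 14.2 mm from the unpressed height (14 mm is fully home). The depth images put the collar's top at about 75–77 mm, against 76 mm expected.
- **Hold:** the push was steady at 22–25 N and the fingers were still closed on the collar. The tool was within 0.5° of vertical.
- **Position:** the tool sat about 2 mm off the measured spindle axis. That offset turned with the tool, so it looks like an off-centre grip, not the collar sitting off the axis. I did not measure the final collar position directly.
- **Bystanders:** the scene camera showed no change at the wheel, jar or tray.

**Check that disagreed:** the same before-and-after comparison in the side camera flagged about 80% of pixels changed at all three bystanders alike. I took that as an overall change in the side picture, because the scene camera showed none, but I did not look into it.

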